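# Swing the two filling nozzles over the open jars

## Task

Set up the two-head nozzle stand for the next fill: with a finger, push the left swing arm round until its nozzle hangs over the middle of the open jar on the left, and push the right arm round until its nozzle hangs over the middle of the open jar on the right, in either order. Only push the arms, never take them between the fingers; leave the jars and everything else on the bench where they stand, and finish with the hand clear.

Things in the scene. Friction and masses are not known exactly. Their poses are not given: they have to be found in the camera images.
- stand: Nozzle stand, fixed to the bench: a flat metal drip plate 280 x 410 mm, its top 16 mm above the bench, with a 16 mm upright steel post near the middle of its far edge; the post with its cap ends 267 mm above the bench. Origin on the post's axis at bench level; its own -x is the stand's front direction, roughly towards the robot, and +y is its left as the robot sees it. Turned up to 7 degrees.
- post_axis (a point): Point on the axis of the upright post, at the top of the drip plate (16 mm above the bench): the centre about which both arms swing.
- swing_left: Left swing arm (the lower one): level steel rod, 12 mm thick, pivoting on the post. Origin on the post's axis at the rod's centre line, 185 mm above the bench; the rod runs along the body's own -x, z up. Starts swung out to the robot's left, about square to the stand's front; swings inwards till it points nearly straight to the front, where a stop keeps it from crossing over. Stiff: it stays where it is left.
- swing_left_rod (a point): Point on the left rod's centre line, 115 mm from the post's axis: a good place to push, from either side. The rod is bare from 43 mm (end of the black clamp) to 151 mm out. The black nozzle holder, 28 x 28 x 30 mm, is centred 165 mm out, a bare hose barb on it up to 42 mm above the centre line; the rod ends 193 mm out. It takes about 3 N here to swing the arm.
- swing_left_tip (a point): Lower end of the left nozzle, the middle of its outlet: 165 mm from the post's axis, 118 mm above the bench and 67 mm below the rod. The nozzle is 8 mm wide at the tip, 22 mm at the top.
- swing_right: Right swing arm (the upper one): level steel rod, 12 mm thick, pivoting on the post. Origin on the post's axis at the rod's centre line, 226 mm above the bench; the rod runs along the body's own -x, z up. Starts swung out to the robot's right, about square to the stand's front; swings inwards till it points nearly straight to the front, where a stop keeps it from crossing over. Stiff: it stays where it is left.
- swing_right_rod (a point): Point on the right rod's centre line, 115 mm from the post's axis: a good place to push, from either side. The rod is bare from 43 mm (end of the black clamp) to 151 mm out. The black nozzle holder, 28 x 28 x 30 mm, is centred 165 mm out, a bare hose barb on it up to 42 mm above the centre line; the rod ends 193 mm out. It takes about 3 N here to swing the arm.
- swing_right_tip (a point): Lower end of the right nozzle, the middle of its outlet: 165 mm from the post's axis, 118 mm above the bench and 108 mm below the rod. The nozzle is 8 mm wide at the tip, 22 mm at its widest.
- jar_left_mouth (a point): Centre of the mouth of the open jar on the left half of the plate, at rim height (75 mm above the plate, 91 mm above the bench). An empty amber jar without a lid, loose, 54 mm in diameter, mouth 43 mm wide inside. It stands in one of three places under the left nozzle's path, its centre at 160 to 170 mm from the post's axis; two capped jars stand in the other two.
- jar_right_mouth (a point): Centre of the mouth of the open jar on the right half of the plate: as the left one, under the right nozzle's path.
- capped_left0: Bystander: filled amber jar closed with a flat metal cap, 54 mm in diameter, 78 mm high, loose on the left half of the plate. Origin at the centre of its underside. The nozzles pass 24 mm above the caps.
- capped_left1: Bystander: filled amber jar closed with a flat metal cap, 54 mm in diameter, 78 mm high, loose on the left half of the plate. Origin at the centre of its underside. The nozzles pass 24 mm above the caps.
- capped_right0: Bystander: filled amber jar closed with a flat metal cap, 54 mm in diameter, 78 mm high, loose on the right half of the plate. Origin at the centre of its underside. The nozzles pass 24 mm above the caps.
- capped_right1: Bystander: filled amber jar closed with a flat metal cap, 54 mm in diameter, 78 mm high, loose on the right half of the plate. Origin at the centre of its underside. The nozzles pass 24 mm above the caps.
- cap_a: Bystander: loose flat metal jar cap, 52 mm in diameter, 18 mm high, lying on the plate between the post and the jars. Origin at the centre of its underside.
- cap_b: Bystander: another such cap, on the bench beyond the stand. Origin at the centre of its underside.
- screwdriver: Bystander: screwdriver lying on the bench to the left of the stand; origin on its underside.
- beaker: Bystander: white plastic cup, 70 mm wide, 90 mm high, on the bench to the right of the stand. Origin at the centre of its underside.
- strainer: Bystander: intake strainer (black cage round a steel mesh), 46 mm in diameter, 101 mm high, standing on the bench beyond the stand. Origin at the centre of its underside.
Mind the look-alikes: they are no part of the job. What is shaped like the part that bears jar_left_mouth but yellow is not meant. Leave any blue look-alike of the part that bears jar_right_mouth alone.

How it is judged:
By the outcome, as a careful person would: the job done as asked, in the order asked, and still so for the second after the job is handed in, with the robot touching nothing.
It also fails if it takes over 64 s, if anything falls off the work surface, if the arm or the gripper's body presses on something with over 40 N, if the wrist force passes 120 N, or if a joint passes its speed limit or range.

## Robot

A 6-joint arm with a two-finger parallel gripper is mounted at the origin on the work surface. World frame = base frame: x ahead of the robot, y to its left, z up, the work surface at z = 0. Lengths are in mm, angles in rad, forces in N, time in s.
With the tool pointing down it reaches from about 275 to 850 mm from the base axis. Payload 5.2 kg.
Tool frame: the origin (TCP) lies at the very end of the fingers, on their centre line; the grasp point (between the pads) lies 19 mm behind it; x points along the fingers, z is the direction in which the jaws open and shut, and the axes are right-handed (so a half turn about x gives the same grasp; the last joint's range is limited). The gripper opens to 85 mm and grips with 20 to 120 N. Pads are 22 mm wide; open, the fingers measure 114 mm over their backs; the gripper's body (76 mm by 85 mm) begins 54 mm behind the grasp point. The pads swing forward as they close: fully open they stand 13 mm farther back than shut.
Start: joints at [0.939, 0.259, 1.535, -0, 1.348, -0.203], TCP at [228.658, 500.22, 231.31] pointing down, gripper open.
Joint ranges: [-3.14, 3.14], [-0.91, 2.08], [0.19, 2.58], [-1.22, 4.36], [0.22, 2.71], [-3.12, 3.12]. Speed limits (rad/s): [2.57, 2.57, 3.14, 3.14, 3.14, 3.14].

## Interface

Orientations are given as a unit quaternion [x, y, z, w].
In Python, from station import manip, snapshot, get_calibration, workorder, spotter gives the robot as it stands. The module is installed in compiled form; this text tells all that it offers.
- The arm moves only by the tool servo_tool, never from a script. Its argument "series" is text: rows parted by semicolons, each of 6 numbers parted by spaces: the shift along the tool's x, y, z in cm, then the turn, a rotation vector about the tool's x, y, z in rad. In form: dx dy dz ax ay az; .... A call has 1 to 12 rows; each row is the pose to reach, as a shift and turn from the pose commanded when the call began, along the tool's axes at that moment; what a row does not reach only later rows make up. A row lasts 1/8 s, in which the tool goes at most 62.5 mm and 10.7 degrees, less where a joint would pass 70% of its speed; a pose out of reach is approached as far as the arm can. A call with a gripper value outside its range is refused whole. "jaw" is the gripper's target within -1 to 1 (fully open at 1, half-way at 0, shut at -1), set as the call begins (left out, the last holds). The fingers move at their own pace and stop on an object; "newtons" is the grip in N (left out, the last holds). Time passes only in rows, so rows that repeat a pose let the fingers close. It gives the time, the measured TCP pose, the force and the opening at its end, in the units of the state.
- manip.observe(): the state, without advancing time (a new reading comes with each control period).
- snapshot(name): name is "scene" or "side" or "wrist"; returns the picture (384x512x3 uint8, red, green, blue); there is no depth.
- get_calibration(name): a dict with "K" (3x3 intrinsics, pixels), "extrinsics" (4x4, takes a point from camera to world coordinates). Camera axes: x right, y up, looking along -z (the intrinsics and any distortion apply to the point x, -y, -z); pixel columns grow to the right and rows downward; lengths in mm; the calibration is good to about 2 mm. The wrist camera is an equidistant fisheye: a pixel r from the principal point sees the ray r / f radians off the axis. A picture is of the moment at which its call begins: read the wrist's pose just before it. get_calibration takes no time and is no camera call; for the wrist camera it gives the pose at the moment of the call.
- workorder.close_job(): hands the job in, once; it reports no verdict.
Trained networks look in the newest picture that a camera, given by its name, has taken for a name from the list of things; names that differ only in an ending like _2 or _b are one class to them, and where a whole thing is asked for, a point or a joint stands for the part that bears it (a point fixed in the world has none). Each returns a list of dicts, best first, with "p" (0 to 1); they miss things now and then, are a little off and sometimes report something else, mostly with a low value. They report only what shows in the picture. A call takes as long as a camera call. They do not tell look-alikes from the thing itself.
- spotter.look_for(name, camera): "extent" ([left, top, width, height] in pixels, round what is visible of it).
- spotter.tip_of(name, camera): "uv" ([column, row] in pixels: a listed point, or the origin of a listed thing).
The state is a dict: "time": time; "q": joint angles; "joint_velocities": joint speeds; "tau": joint torques, N m; "tool_pos": TCP position; "eef_rot": TCP orientation; "ft_force": force on the tool from outside, world axes, zero at the start; "ft_torque": the same for the moment, N m; "grip_width": finger opening in mm.
Only numpy, scipy, OpenCV 4.12 (cv2) and the standard library are available. Lean on these libraries where they do the work, as an engineer would, in place of code of your own. Each camera call takes 0.05 s, during which the arm holds its last target.

## Working session

There is one attempt and no reset: what is moved stays moved. The work goes in short steps, Python scripts to look and compute and a tool call to move; the robot and the scene stay as the last step left them, time stands still between calls to the robot, and variables do not carry over. Pictures are saved under pics/ and viewed, and the job is handed in when it is done.

Besides the shell and the picture viewer there is one more tool, called after "Request:" as name(argument=value, ...), one argument or row to a line, values as JSON. servo_tool: Moves the arm, as the interface text tells. Its arguments: {"type":"object","properties":{"series":{"type":"string"},"jaw":{"type":"number"},"newtons":{"type":"number"}},"required":["series"]}

```bash
mkdir -p pics; ls
python3 - <<'E'
from station import manip, snapshot, get_calibration, workorder, spotter
import cv2,numpy as np
o=manip.observe(); print(o)
for n in ["scene","side"]:
    im=snapshot(n); cv2.imwrite(f"pics/{n}0.png",im[:,:,::-1])
    c=get_calibration(n); print(n,c)
    for t in ["post_axis","swing_left_rod","swing_left_tip","swing_right_rod","swing_right_tip","jar_left_mouth","jar_right_mouth"]:
        print(t,[(np.round(d["uv"]),round(d["p"],2)) for d in spotter.tip_of(t,n)])
print(manip.observe()["time"])
E
```

```text
pics
{'time': 0.0, 'q': array([ 9.39187076e-01,  2.59339785e-01,  1.53610720e+00,  2.93847458e-05,
        1.34802691e+00, -2.02763849e-01]), 'joint_velocities': array([ 1.45708557e-04, -5.10312773e-05,  1.80023532e-04, -2.42765034e-03,
        1.38448124e-03,  4.26870422e-04]), 'tau': array([-1.45984781e-03, -4.46022213e+01, -2.90566027e+01, -3.89984416e-05,
        1.16807583e-02,  3.13113418e-06]), 'tool_pos': array([228.32339754, 499.76775459, 230.46676963]), 'eef_rot': array([-0.38238585,  0.59556656,  0.38192594,  0.59431819]), 'ft_force': array([ 0.55727173, -0.4321053 , -0.12449754]), 'ft_torque': array([ 0.01739302,  0.00489575, -0.01030866]), 'grip_width': 85.65353038108219}
scene {'K': array([[443.99022276,   0.        , 258.70017139],
       [  0.        , 443.99022276, 199.99455659],
       [  0.        ,   0.        ,   1.        ]]), 'extrinsics': array([[ 5.83592188e-02, -5.60212283e-01,  8.26290748e-01,
         1.59658967e+03],
       [ 9.98213503e-01,  2.21287270e-02, -5.54988370e-02,
        -6.74408350e+01],
       [ 1.28063678e-02,  8.28053451e-01,  5.60502881e-
[... 946 characters left out ...]
7195899e-01,
         6.47063583e+02],
       [-2.11966349e-03,  7.28151061e-01,  6.85413408e-01,
         7.87963936e+02],
       [ 0.00000000e+00,  0.00000000e+00,  0.00000000e+00,
         1.00000000e+00]])}
post_axis [(array([239., 216.]), 0.94)]
swing_left_rod [(array([225., 204.]), 0.63), (array([267., 184.]), 0.54)]
swing_left_tip [(array([224., 234.]), 0.93)]
swing_right_rod [(array([244., 132.]), 0.87), (array([250., 153.]), 0.6)]
swing_right_tip [(array([248., 153.]), 0.65)]
jar_left_mouth [(array([235., 281.]), 0.93), (array([266., 184.]), 0.69), (array([239., 219.]), 0.47)]
jar_right_mouth [(array([341., 180.]), 0.77), (array([360., 162.]), 0.66), (array([295., 193.]), 0.62)]
0.8
```

Run:
```python
import cv2
for n in ["scene","side"]:
    im=cv2.imread(f"pics/{n}0.png")
    c=im[130:330,90:420] if n=="scene" else im[80:330,150:440]
    s=800/c.shape[1]; s=min(s,600/c.shape[0])
    cv2.imwrite(f"pics/{n}0c.png",cv2.resize(c,None,fx=s,fy=s,interpolation=cv2.INTER_CUBIC)); print(s)
```

```text
2.4242424242424243
2.4
```

View pics/scene0.png

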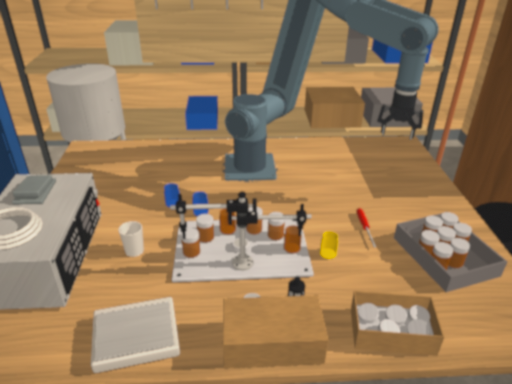

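View pics/side0.png

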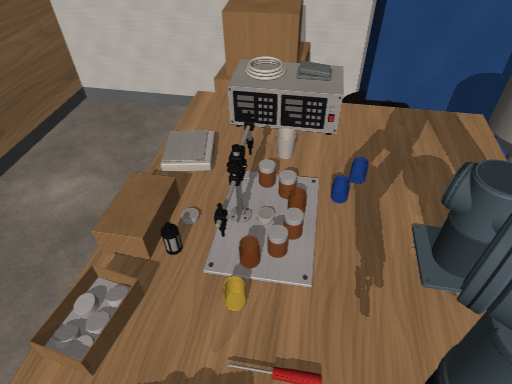

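View pics/scene0c.png

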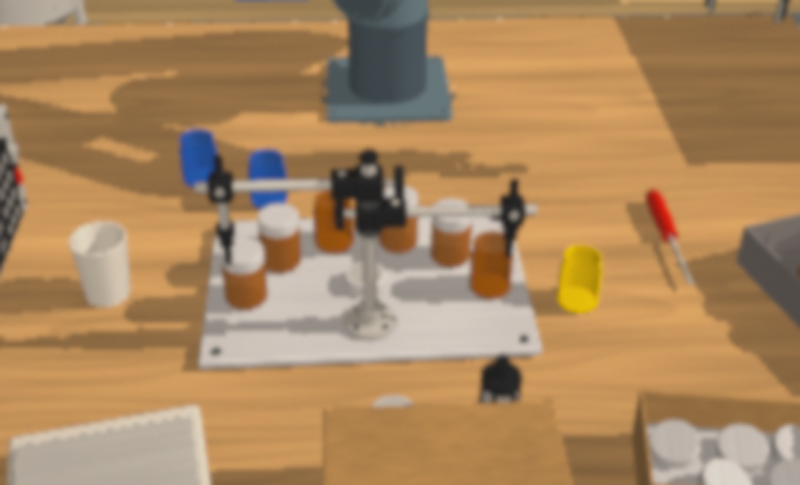

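View pics/side0c.png

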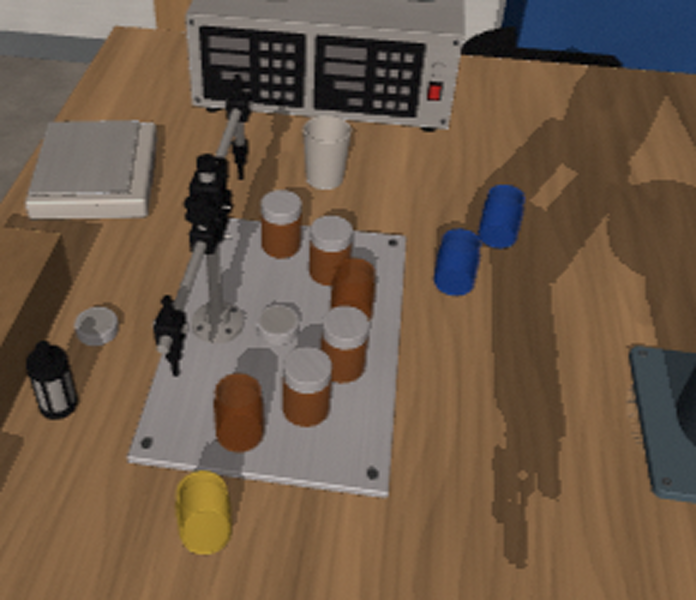

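```bash
cat > h.py <<'E'
import numpy as np,cv2
from station import manip, snapshot, get_calibration, workorder, spotter
def proj(n,P,c=None):
    c=c or get_calibration(n); E=c["extrinsics"]; K=c["K"]
    p=(np.atleast_2d(P)-E[:3,3])@E[:3,:3]; p=p*[1,-1,-1]
    q=p@K.T; return q[:,:2]/q[:,2:]
def backz(n,uv,z):
    c=get_calibration(n);E=c["extrinsics"];K=c["K"]
    d=np.linalg.inv(K)@[uv[0],uv[1],1.]; d=E[:3,:3]@(d*[1,-1,-1]); o=E[:3,3]
    return o+d*(z-o[2])/d[2]
def ring(c,r,z,n=40):
    a=np.linspace(0,2*np.pi,n); return np.c_[c[0]+r*np.cos(a),c[1]+r*np.sin(a),0*a+z]
def draw(im,n,P,s,x0,y0,col,closed=False):
    q=(proj(n,P)-[x0,y0]+0.5)*s
    cv2.polylines(im,[np.round(q*8).astype(int)],closed,col,1,cv2.LINE_AA,3)
def crop(f,x0,y0,x1,y1,s):
    return cv2.resize(cv2.imread(f)[y0:y1,x0:x1],None,fx=s,fy=s,interpolation=cv2.INTER_CUBIC)
E
python3 - <<'E'
from h import *
for n,uv in [("scene",(244,264)),("side",(239,216))]: print("post",n,backz(n,uv,16))
for n,uv in [("scene",(291,227.5)),("side",(249,243))]: print("jl",n,backz(n,uv,91))
for n,uv in [("scene",(228,211)),("side",(297.5,193))]: print("jr",n,backz(n,uv,91))
cv2.imwrite("pics/a.png",crop("pics/scene0.png",170,185,310,285,5.7))
cv2.imwrite("pics/b.png",crop("pics/side0.png",205,140,325,280,4.2))
E
```

```text
post scene [607.66945773 -41.96089426  16.        ]
post side [604.35292366 -40.43007201  16.        ]
jl scene [533.18419423 103.7475318   91.        ]
jl side [541.16698588 110.78096257  91.        ]
jr scene [439.01046889 -87.3929392   91.        ]
jr side [440.94080008 -88.43821685  91.        ]
```

View pics/a.png

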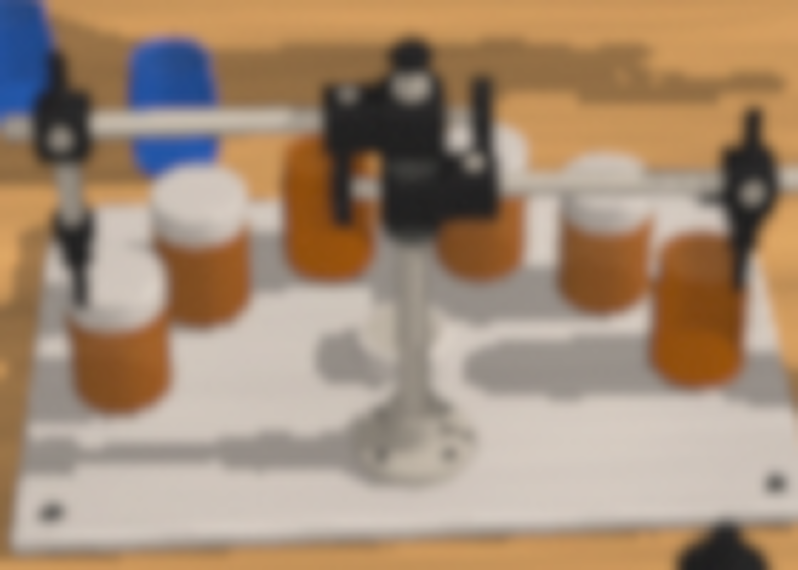

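View pics/b.png

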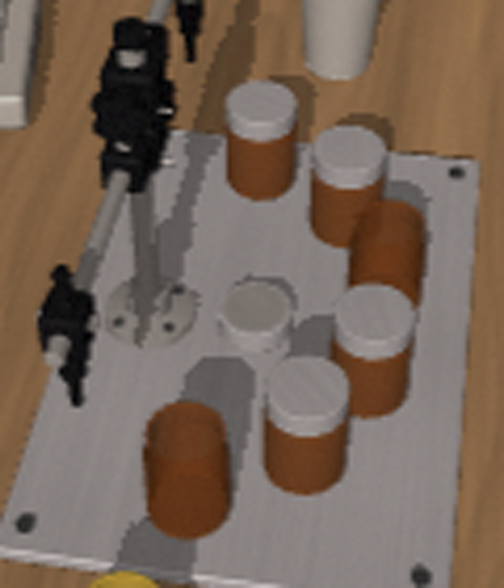

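Run:
```python
from h import *
post={"scene":backz("scene",(244,264),16),"side":backz("side",(239,216),16)}
est={"scene":[(533,104),(439,-87.4)],"side":[(541,111),(441,-88.4)]}
V={"scene":(170,185,310,285,5.7),"side":(205,140,325,280,4.2)}
for n in V:
    x0,y0,x1,y1,s=V[n]
    im=crop(f"pics/{n}0.png",*V[n])
    for c in [(537,107.5),(440,-88)]:
        draw(im,n,ring(c,27,16),s,x0,y0,(0,255,0)); draw(im,n,ring(c,27,75),s,x0,y0,(0,255,0)); draw(im,n,ring(c,21.5,91),s,x0,y0,(255,0,0))
    p=(606,-41)
    draw(im,n,ring(p,8,16),s,x0,y0,(0,0,255));draw(im,n,ring(p,8,160),s,x0,y0,(0,0,255));draw(im,n,ring(p,8,267),s,x0,y0,(0,0,255))
    cv2.imwrite(f"pics/ov_{n}.png",im)
```

```text
(no output)
```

View pics/ov_scene.png

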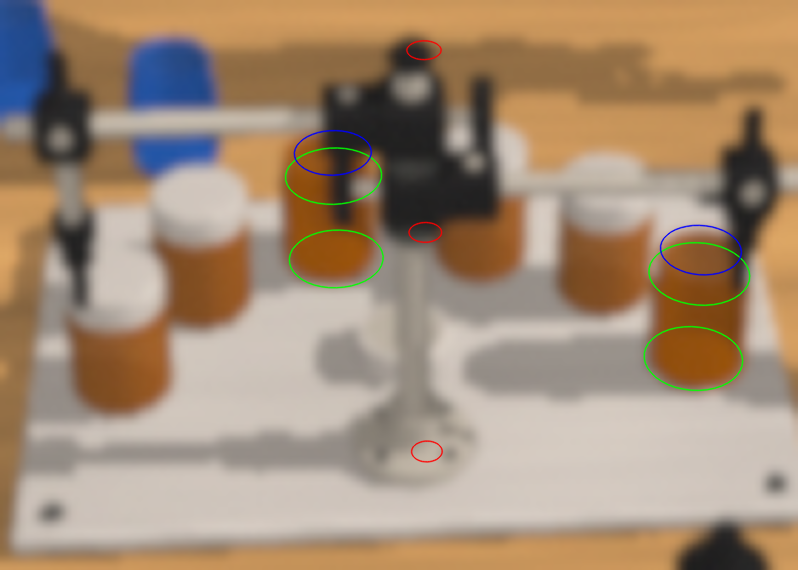

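View pics/ov_side.png

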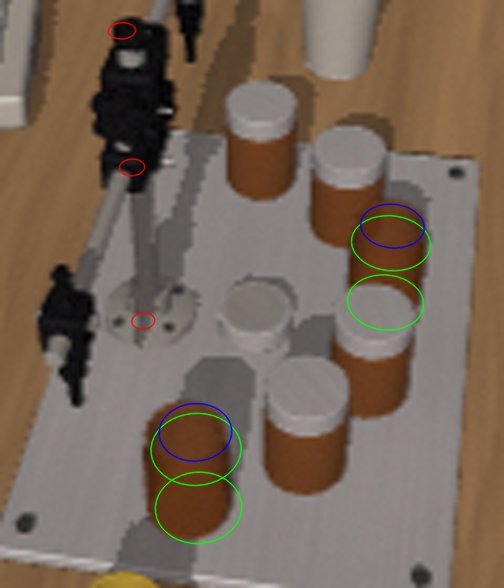

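Run:
```python
from h import *
from scipy.optimize import minimize
S=6
def mask(n,x0,y0,x1,y1):
    im=crop(f"pics/{n}0.png",x0,y0,x1,y1,S); h=cv2.cvtColor(im,cv2.COLOR_BGR2HSV)
    return ((h[...,1]>130)&(h[...,0]<20)&(h[...,2]>60)).astype(np.uint8)
# (cam, region) ; region chosen to contain just the jar
R={"L":[("scene",(281,226,306,256)),("side",(235,233,263,270))],
   "R":[("scene",(218,207,238,237)),("side",(286,187,310,215))]}
for k in R:
  for n,b in R[k]:
    x0,y0,x1,y1=b; m=mask(n,*b)*255
    im=crop(f"pics/{n}0.png",*b,S*2)
    cs,_=cv2.findContours(cv2.resize(m,None,fx=2,fy=2),cv2.RETR_EXTERNAL,cv2.CHAIN_APPROX_NONE)
    cv2.drawContours(im,cs,-1,(0,255,0),1); cv2.imwrite(f"pics/m_{k}_{n}.png",im)
import glob
ims=[cv2.imread(f"pics/m_{k}_{n}.png") for k in "LR" for n in ("scene","side")]
H=max(i.shape[0] for i in ims); W=[cv2.copyMakeBorder(i,0,H-i.shape[0],0,8,0) for i in ims]
o=np.hstack(W); s=800/o.shape[1]; cv2.imwrite("pics/m.png",cv2.resize(o,None,fx=s,fy=s))
```

```text
(no output)
```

View pics/m.png

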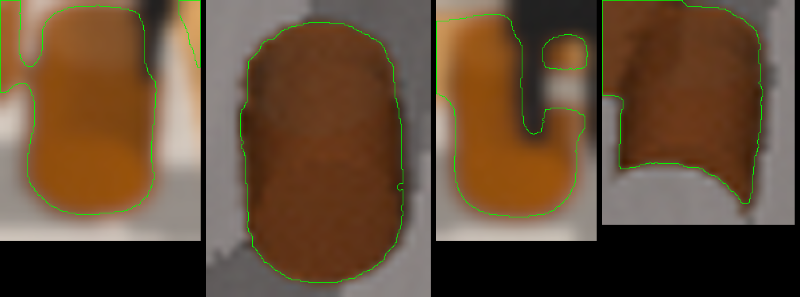

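Run:
```python
from h import *
from scipy.optimize import minimize
S=6
def mask(n,b):
    im=crop(f"pics/{n}0.png",*b,S); h=cv2.cvtColor(im,cv2.COLOR_BGR2HSV)
    return ((h[...,1]>130)&(h[...,0]<20)&(h[...,2]>60)).astype(np.uint8)
def model(n,c,b):
    P=np.vstack([ring(c,27,16),ring(c,27,72),ring(c,25,80),ring(c,22.5,91)])
    q=(proj(n,P)-[b[0],b[1]]+0.5)*S-0.5
    h=cv2.convexHull(q.astype(np.float32))
    m=np.zeros(((b[3]-b[1])*S,(b[2]-b[0])*S),np.uint8)
    cv2.fillPoly(m,[np.round(h*16).astype(int)],255,cv2.LINE_AA,4); return m/255.
R={"L":[("scene",(281,240,306,256)),("side",(235,233,263,270))],
   "R":[("scene",(218,227,238,237)),("side",(294,187,310,207))]}
I={"L":(537,105),"R":(440,-88)}
for k in R:
  M=[(n,b,mask(n,b)) for n,b in R[k]]
  for sub in (M,M[:1],M[1:]):
    f=lambda c:sum(np.abs(model(n,c,b)-m).mean() for n,b,m in sub)
    r=minimize(f,I[k],method="Nelder-Mead",options=dict(initial_simplex=[I[k],(I[k][0]+8,I[k][1]),(I[k][0],I[k][1]+8)]))
    print(k,[x[0] for x in sub],r.x.round(1),round(r.fun,3))
```

```text
L ['scene', 'side'] [540.6 107.8] 0.203
L ['scene'] [533.1 109.8] 0.059
L ['side'] [543.7 105.1] 0.065
R ['scene', 'side'] [441.2 -89.3] 0.24
R ['scene'] [431.8 -90.2] 0.043
R ['side'] [443.9 -91.2] 0.021
```

Run:
```python
from h import *
a=backz("scene",(170+775/5.7-.5,185+483/5.7-.5),16); b=backz("side",(205+25/4.2-.5,140+522/4.2-.5),16); print(a,b)
c=backz("scene",(170+51/5.7-.5,185+512/5.7-.5),16);print(c)
d=backz("side",(205+420/4.2-.5,140+576/4.2-.5),16);e=backz("side",(205+456/4.2-.5,140+172/4.2-.5),16);print(d,e)
print(np.linalg.norm(a-c),np.linalg.norm(b-d),np.linalg.norm(d-e))
print("post", backz("scene",(170+413/5.7-.5,185+443/5.7-.5),16),backz("side",(205+150/4.2-.5,140+315/4.2-.5),16))
o=manip.observe(); print(o["tool_pos"]);
for n in("scene","side"): print(proj(n,o["tool_pos"]))
# epipolar: triangulate
```

```text
[638.36043021 138.10902089  16.        ] [640.56271895 137.0078845   16.        ]
[ 643.14199686 -232.50071282   16.        ]
[395.72143636 134.31640236  16.        ] [ 399.98825387 -235.50054031   16.        ]
370.6405780521184 244.85607555189094 369.8415563707764
post [599.56052827 -47.82899955  16.        ] [602.13020649 -46.92540243  16.        ]
[228.68419443 500.20010023 231.31367581]
[[396.01942876 139.13162818]]
[[420.47311465 440.51640178]]
```

Run:
```python
from h import *
from scipy.spatial.transform import Rotation as Ro
print(Ro.from_quat(manip.observe()["eef_rot"]).as_matrix().round(3))
p=np.array([601,-47])
for nm,n,uv,z in [("Ltip","side",(205+77/4.2-.5,140+400/4.2-.5),118),("Ltip","scene",(170+738/5.7-.5,185+285/5.7-.5),118),("Rtip","scene",(170+81/5.7-.5,185+303/5.7-.5),118),("Rtip","side",(205+191/4.2-.5,140+58/4.2-.5),118)]:
    v=backz(n,uv,z)[:2]-p; print(nm,n,(v+p).round(1),np.linalg.norm(v).round(1),np.degrees(np.arctan2(abs(v[1]),-v[0])).round(1))
V={"scene":(265,210,315,260,11),"side":(225,220,275,280,9)}
for n in V:
    x0,y0,x1,y1,s=V[n]; im=crop(f"pics/{n}0.png",*V[n])
    for c,col in [((533,109),(0,255,0)),((543,105.5),(255,255,0))]:
        for r,z in [(27,16),(27,75),(22,91)]: draw(im,n,ring(c,r,z),s,x0,y0,col)
    cv2.imwrite(f"pics/ol_{n}.png",im)
a=cv2.imread("pics/ol_scene.png");b=cv2.imread("pics/ol_side.png")
a=cv2.resize(a,(395,395));b=cv2.resize(b,(400,480));a=cv2.copyMakeBorder(a,0,85,0,0,0)
cv2.imwrite("pics/ol.png",np.hstack([a,b]))
```

```text
[[ 0.    -0.909  0.416]
 [-0.     0.416  0.909]
 [-1.    -0.    -0.   ]]
Ltip side [604.  117.5] 164.5 91.0
Ltip scene [601.8 117.2] 164.2 90.3
Rtip scene [ 602.2 -212.4] 165.4 90.4
Rtip side [ 603.2 -212.9] 165.9 90.8
```

View pics/ol.png

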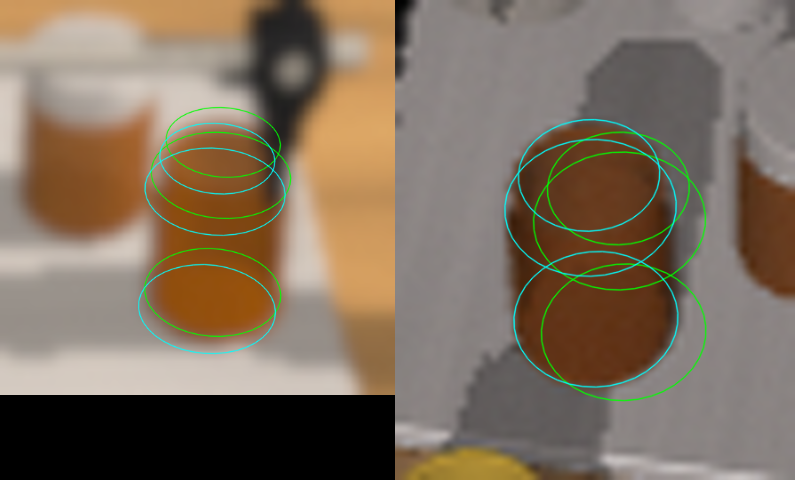

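Request:
servo_tool(
  series="-7 0 0 0 0 0; -7 -5.7 -2.3 -0.15 0 0; -7 -11 -4.6 -0.3 0 0; -7 -17 -7 -0.429 0 0; -7 -23 -9.4 -0.429 0 0; -7 -29 -11.9 -0.429 0 0; -7 -35 -14.3 -0.429 0 0; -7 -41 -16.8 -0.429 0 0; -7 -47 -19.3 -0.429 0 0; -7 -53 -21.7 -0.429 0 0; -7 -55.7 -22.9 -0.429 0 0; -7 -55.7 -22.9 -0.429 0 0",
  jaw=-1,
  newtons=20,
)

```text
time: 2.3
tool_pos: [641.7, 57.0, 299.8]
eef_rot: [-0.499, 0.502, 0.499, 0.501]
ft_force: [0.4, -0.5, -0.6]
grip_width: 0.1
```

Run:
```python
from h import *
o=manip.observe(); print(o["tool_pos"],o["q"].round(2))
for n in ("wrist","side"):
    c=get_calibration(n); im=snapshot(n)
    cv2.imwrite(f"pics/{n}1.png",im[:,:,::-1])
    if n=="wrist": print(c); np.save("wc1.npy",c,allow_pickle=True)
w=cv2.imread("pics/wrist1.png");s=cv2.imread("pics/side1.png")
cv2.imwrite("pics/ws1.png",cv2.resize(np.hstack([w,s]),None,fx=.78,fy=.78))
```

```text
[641.73516509  56.98247796 299.82823037] [-0.08  0.4   1.17 -0.    1.57 -1.65]
{'K': array([[297.31863964,   0.        , 253.26776235],
       [  0.        , 297.31863964, 193.10530438],
       [  0.        ,   0.        ,   1.        ]]), 'extrinsics': array([[ 4.23425429e-03, -9.45177545e-01, -3.26529448e-01,
         5.55729742e+02],
       [ 9.99991034e-01,  3.98738082e-03,  1.42539523e-03,
         5.75226197e+01],
       [-4.52543083e-05, -3.26532556e-01,  9.45185954e-01,
         4.42681491e+02],
       [ 0.00000000e+00,  0.00000000e+00,  0.00000000e+00,
         1.00000000e+00]])}
```

View pics/ws1.png

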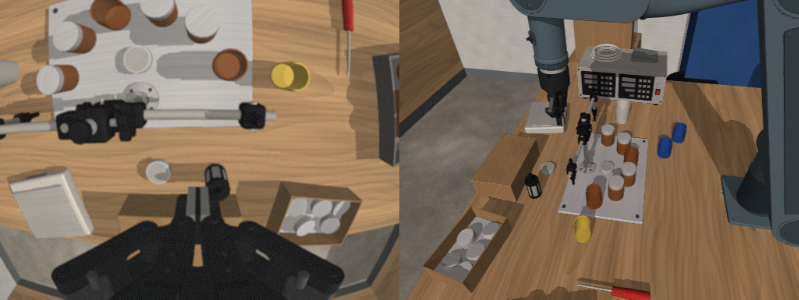

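```bash
cat >> h.py <<'E'
def projw(P,c):
    E=c["extrinsics"];K=c["K"]; p=(np.atleast_2d(P)-E[:3,3])@E[:3,:3]; p=p*[1,-1,-1]
    rho=np.hypot(p[:,0],p[:,1]); th=np.arctan2(rho,p[:,2]); f=K[0,0]
    return np.c_[K[0,2]+f*th*p[:,0]/rho,K[1,2]+f*th*p[:,1]/rho]
def draww(im,P,c,s,x0,y0,col):
    q=(projw(P,c)-[x0,y0]+.5)*s
    cv2.polylines(im,[np.round(q*8).astype(int)],False,col,1,cv2.LINE_AA,3)
E
python3 - <<'E'
from h import *
c=np.load("wc1.npy",allow_pickle=True).item()
B=(100,0,340,180,3.3); s=3.3
im=crop("pics/wrist1.png",*B)
for j in [(540,108),(441,-90)]:
    for r,z in [(27,16),(27,75),(21.5,91)]: draww(im,ring(j,r,z),c,s,100,0,(0,255,0))
p=(601,-47)
draww(im,ring(p,8,16),c,s,100,0,(0,0,255));draww(im,ring(p,24,16),c,s,100,0,(0,0,255));draww(im,ring(p,8,267),c,s,100,0,(0,0,255))
draww(im,np.array([[601,-47,185],[602,146,185]]),c,s,100,0,(255,0,255))
cv2.imwrite("pics/w1o.png",im)
E
```

```text
(no output)
```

View pics/w1o.png

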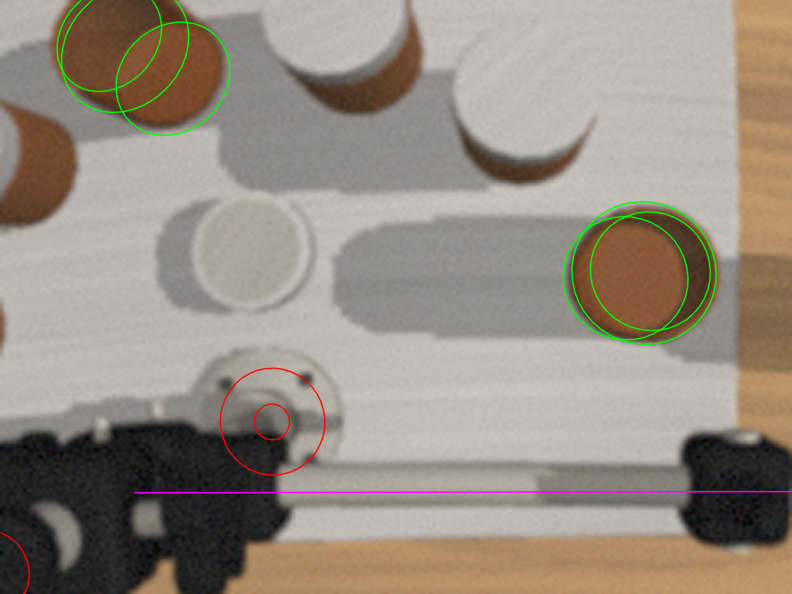

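Request:
servo_tool(
  series="5 0 0 0 0 0; 10 0 0 0 0 0; 13.2 0 0 0 0 0; 13.2 0 0 0 0 0; 13.2 1 0.3 0 0 0; 13.2 2 0.6 0 0 0; 13.2 2.8 0.9 0 0 0; 13.2 3.6 1.1 0 0 0; 13.2 4.4 1.2 0 0 0; 13.2 5.2 1.2 0 0 0; 13.2 5.9 1.2 0 0 0; 13.2 5.9 1.2 0 0 0",
)

```text
time: 3.9
tool_pos: [579.7, 72.6, 169.0]
eef_rot: [-0.499, 0.5, 0.501, 0.5]
ft_force: [0.7, 0.0, 0.8]
grip_width: -0.1
```

```bash
cat > look.py <<'E'
from h import *
import sys
k=sys.argv[1]; tz=185 if k=="L" else 226
jar=(540,108) if k=="L" else (438.5,-92); p=np.array([601,-47.])
tag=sys.argv[2]
o=manip.observe(); print(o["tool_pos"].round(1),o["ft_force"].round(1))
c=get_calibration("wrist"); im=snapshot("wrist")[:,:,::-1]; cv2.imwrite(f"pics/w{tag}.png",im)
sd=snapshot("side")[:,:,::-1]; cv2.imwrite(f"pics/s{tag}.png",sd)
sc=snapshot("scene")[:,:,::-1]; cv2.imwrite(f"pics/c{tag}.png",sc)
t=sys.argv[3] if len(sys.argv)>3 else None
for n in ("side","scene"):
    for d in spotter.tip_of("swing_left_tip" if k=="L" else "swing_right_tip",n)[:3]:
        v=backz(n,d["uv"],118)[:2]-p
        print(n,"tip",np.round(d["uv"]),round(d["p"],2),(v+p).round(1),"r",np.linalg.norm(v).round(1),"th",np.degrees(np.arctan2(v[1]*(1 if k=="L" else -1),-v[0])).round(1))
vis=cv2.resize(im,None,fx=1.5,fy=1.5,interpolation=cv2.INTER_CUBIC)
draww(vis,ring(jar,21.5,91),c,1.5,0,0,(0,255,0))
for th in ((68.4,75,82) if k=="L" else (15.4,30,60)):
    a=np.radians(th); u=np.array([-np.cos(a),np.sin(a)*(1 if k=="L" else -1)])
    draww(vis,np.array([[*(p+u*r),tz] for r in (45,100,193)]),c,1.5,0,0,(0,0,255) if th in(68.4,15.4) else (255,0,255))
cv2.imwrite(f"pics/v{tag}.png",vis)
x,y=(215,150)
a=cv2.resize(sd[140:290,190:340],(400,400),interpolation=cv2.INTER_CUBIC); b=cv2.resize(sc[180:280,170:310],(400,286),interpolation=cv2.INTER_CUBIC)
cv2.imwrite(f"pics/e{tag}.png",np.hstack([a,cv2.copyMakeBorder(b,0,114,0,0,0)]))
E
python3 look.py L 2
```

```text
[579.7  72.6 169. ] [0.7 0.  0.8]
side tip [244. 236.] 0.92 [551.5 114.1] r 168.5 th 72.9
side tip [240. 217.] 0.65 [576.2  54.9] r 104.9 th 76.3
side tip [268. 184.] 0.54 [524.6 -83.9] r 84.8 th -25.8
scene tip [294. 224.] 0.96 [552.4 108.4] r 162.8 th 72.6
```

View pics/v2.png

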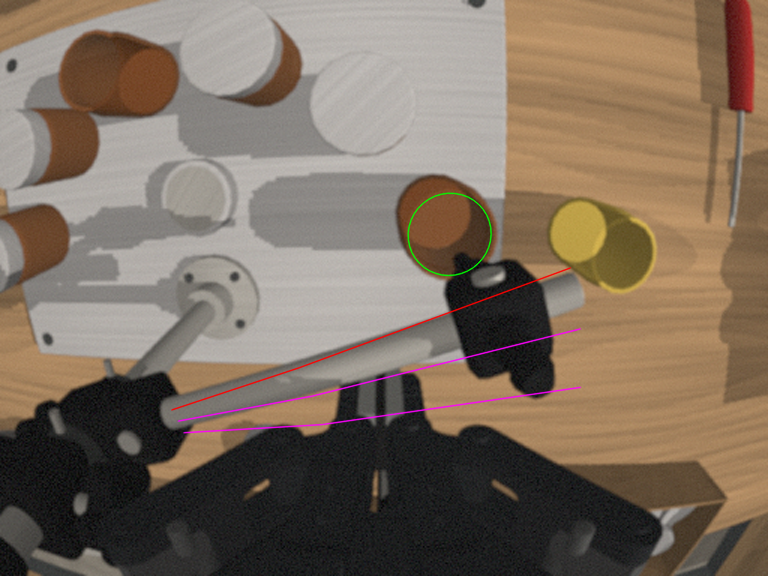

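View pics/e2.png

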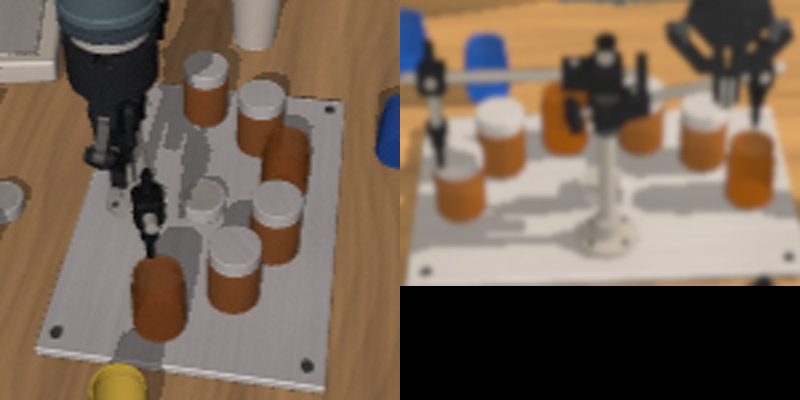

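Request:
servo_tool(
  series="0 0.25 -0.13 0 0 0; 0 0.5 -0.27 0 0 0; 0 0.75 -0.4 0 0 0; 0 0.75 -0.4 0 0 0",
)

```text
time: 4.65
tool_pos: [573.2, 68.3, 169.3]
eef_rot: [-0.5, 0.5, 0.5, 0.5]
ft_force: [0.5, 2.1, -0.9]
grip_width: -0.2
```

```bash
python3 look.py L 3
```

```text
[573.2  68.3 169.3] [ 0.5  2.1 -0.9]
scene tip [294. 222.] 0.59 [539.6 111.8] r 170.2 th 68.9
```

View pics/v3.png

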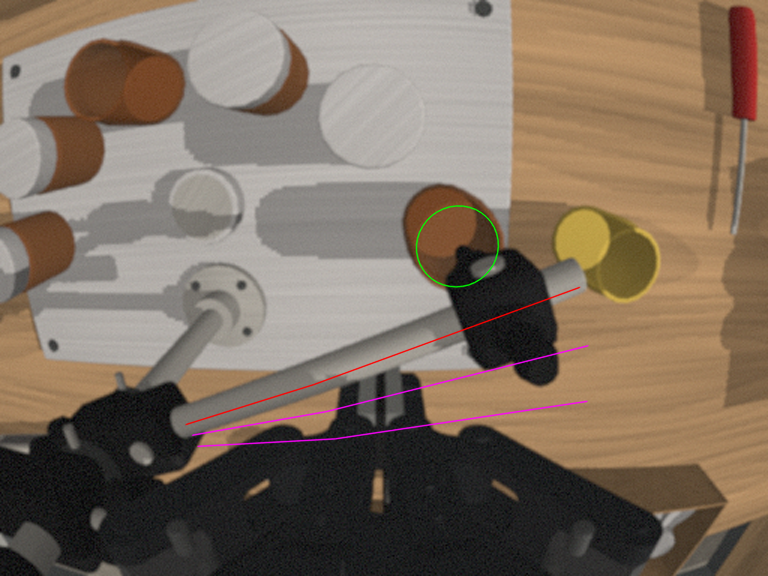

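View pics/e3.png

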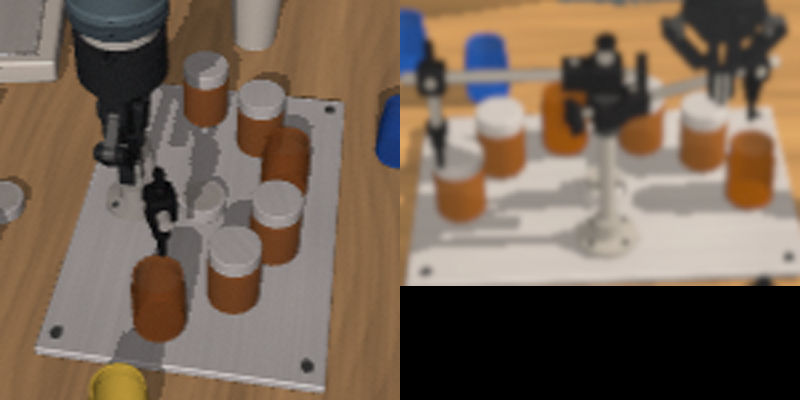

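Run:
```python
from h import *
p=np.array([601,-47.])
for n,f in (("side","s"),("scene","c")):
    B=(225,205,275,275,8) if n=="side" else (260,195,315,250,8)
    im=crop(f"pics/{f}3.png",*B)
    for th,col in ((66,(255,0,255)),(68.4,(0,0,255)),(71,(255,255,0))):
        a=np.radians(th);u=np.array([-np.cos(a),np.sin(a)])
        draw(im,n,np.array([[*(p+u*165),z] for z in(118,135)]),n and 8,B[0],B[1],col)
        draw(im,n,np.array([[*(p+u*r),185] for r in(100,193)]),8,B[0],B[1],col)
    draw(im,n,ring((540,108),21.5,91),8,B[0],B[1],(0,255,0))
    cv2.imwrite(f"pics/t_{n}.png",im)
a=cv2.imread("pics/t_side.png");b=cv2.imread("pics/t_scene.png")
cv2.imwrite("pics/t3.png",cv2.resize(np.hstack([a,cv2.copyMakeBorder(b,0,120,0,0,0)]),None,fx=.95,fy=.95))
```

```text
(no output)
```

View pics/t3.png

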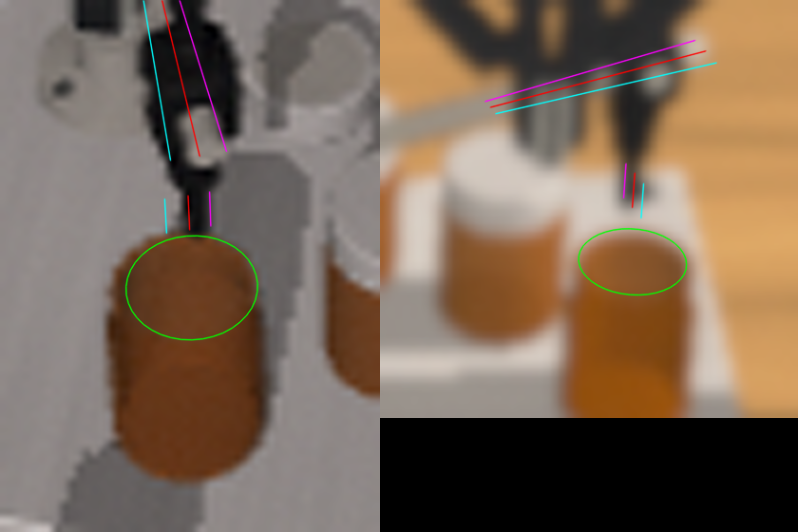

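Request:
servo_tool(
  series="0 -1.5 0.6 0 0 0; 0 -4 1.6 0 0 0; -6 -4 1.6 0 0 0; -12 -4.5 1.6 0 0 0; -14 -6 0 0 0 0; -14 -6.8 -5 0 0 0; -14 -6.8 -11 0 0 0; -14 -6.8 -17 0 0 0; -14 -6.8 -22.8 0 0 0; -14 -6.8 -22.8 0 0 0; -14 -6.8 -22.8 0 0 0",
)

```text
time: 6.28
tool_pos: [641.1, -159.9, 309.1]
eef_rot: [-0.499, 0.5, 0.5, 0.5]
ft_force: [-0.3, 0.2, 0.2]
grip_width: 0.1
```

```bash
python3 look.py L 4
```

```text
[ 641.1 -159.9  309.1] [-0.3  0.2  0.2]
side tip [250. 233.] 0.61 [540.6 101. ] r 159.9 th 67.8
side tip [296. 194.] 0.37 [445.  -57.1] r 156.4 th -3.7
scene tip [295. 222.] 0.92 [543.2 113.1] r 170.3 th 70.1
scene tip [183. 241.] 0.46 [ 615.7 -213.6] r 167.2 th -95.0
```

View pics/v4.png

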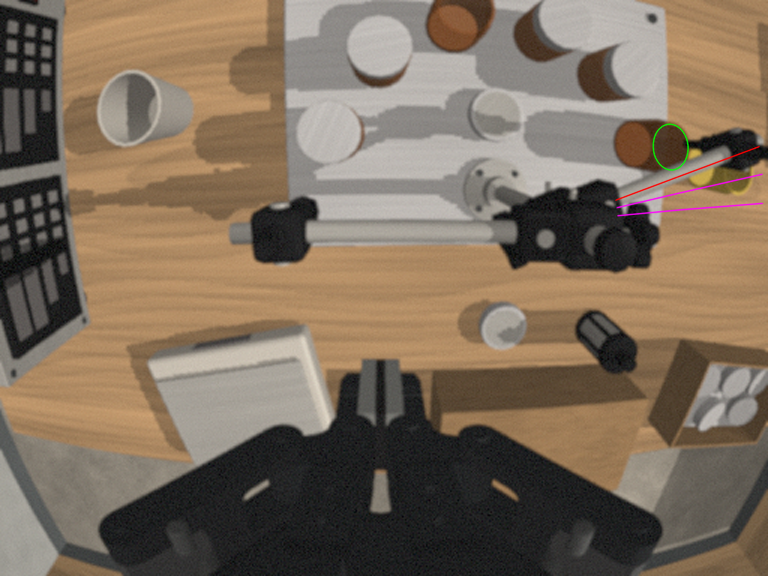

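View pics/e4.png

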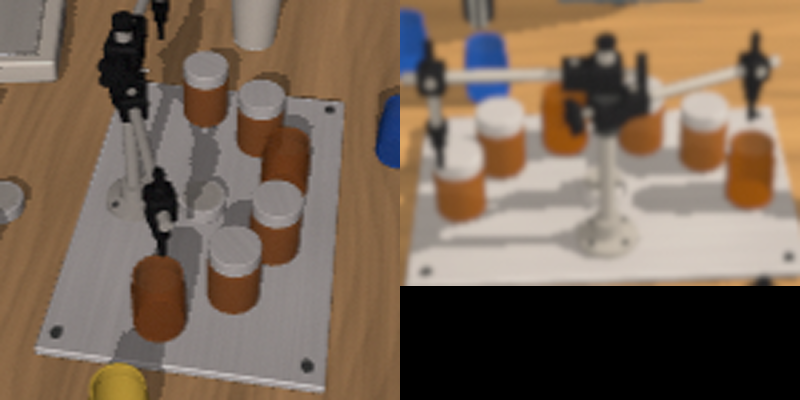

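Request:
servo_tool(
  series="5 0 0 0 0 0; 9.9 0 0 0 0 0; 9.9 0 0 0 0 0; 9.9 1.2 0 0 0 0; 9.9 2.4 0 0 0 0; 9.9 3.4 -0.05 0.087 0 0; 9.9 4.38 -0.11 0.175 0 0; 9.9 5.4 0 0.262 0 0; 9.9 6.36 0.13 0.349 0 0; 9.9 7.3 0.4 0.436 0 0; 9.9 8.26 0.71 0.524 0 0; 9.9 8.26 0.71 0.524 0 0",
)

```text
time: 8.02
tool_pos: [559.0, -152.9, 212.8]
eef_rot: [-0.355, 0.612, 0.352, 0.613]
ft_force: [-0.2, -0.2, 0.2]
grip_width: 0.0
```

```bash
python3 look.py R 5
```

```text
[ 559.  -152.9  212.8] [-0.2 -0.2  0.2]
side tip [276. 162.] 0.71 [ 518.2 -185.3] r 161.2 th 59.1
side tip [264. 219.] 0.66 [514.6  50.2] r 130.1 th -48.4
scene tip [193. 218.] 0.94 [ 509.  -191.5] r 171.3 th 57.5
scene tip [208. 242.] 0.64 [ 624.9 -144.1] r 99.9 th 103.8
```

View pics/v5.png

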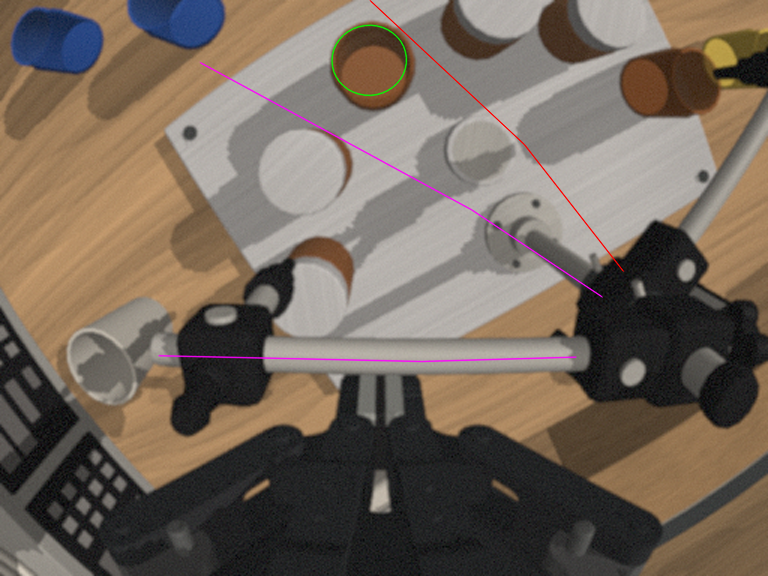

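View pics/e5.png

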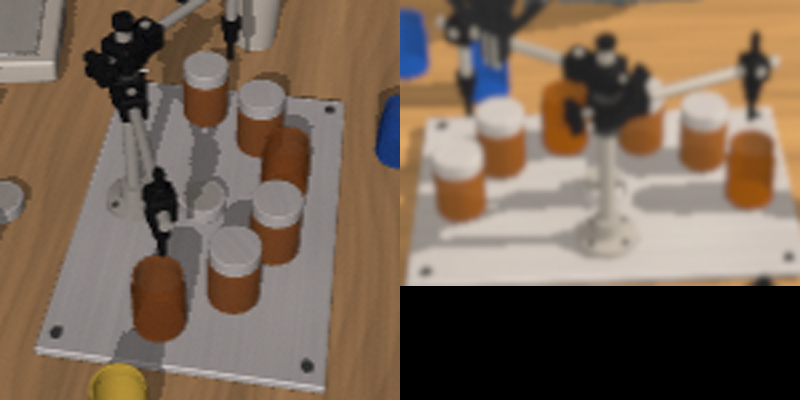

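Request:
servo_tool(
  series="0.2 0.99 -0.09 0.087 0 0; 0.2 1.98 -0.11 0.175 0 0; 0.2 2.98 -0.03 0.262 0 0; 0.2 3.96 0.13 0.349 0 0; 0.2 4.93 0.38 0.436 0 0; 0.2 5.86 0.71 0.524 0 0; 0.2 6.77 1.12 0.611 0 0; 0.2 7.3 1.4 0.665 0 0; 0.2 7.63 1.61 0.698 0 0; 0.2 7.97 1.83 0.733 0 0; 0.2 7.97 1.83 0.733 0 0",
)

```text
time: 9.65
tool_pos: [499.4, -97.4, 208.7]
eef_rot: [-0.111, 0.698, 0.11, 0.699]
ft_force: [0.3, -2.0, 2.4]
grip_width: -0.3
```

```bash
python3 look.py R 6
```

```text
[499.4 -97.4 208.7] [ 0.3 -2.   2.4]
side tip [297. 185.] 0.6 [443.9 -91.8] r 163.4 th 15.9
side tip [191. 216.] 0.22 [699.4  71.4] r 154.0 th -129.7
scene tip [223. 202.] 0.6 [ 428.6 -102.8] r 181.2 th 18.0
```

View pics/v6.png

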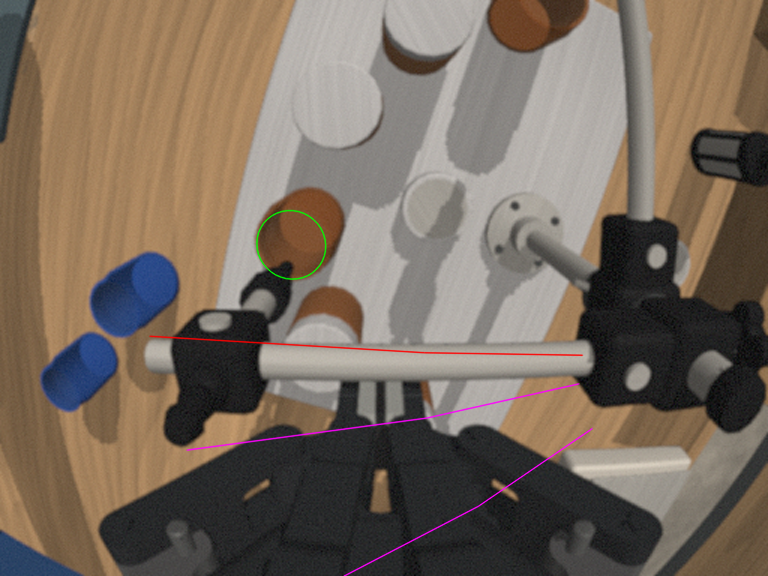

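View pics/e6.png

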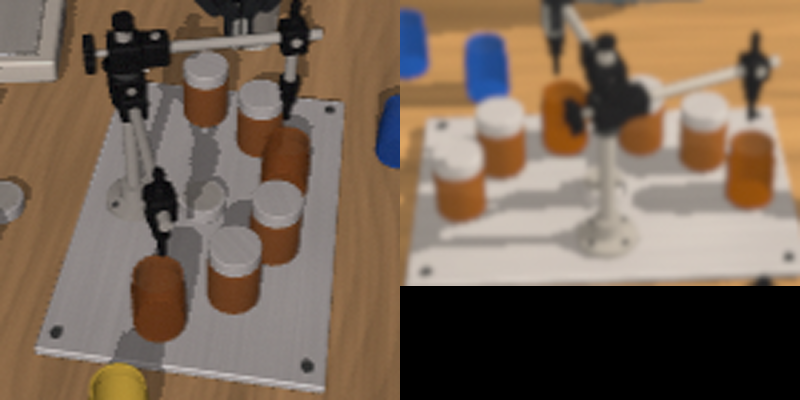

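Request:
servo_tool(
  series="0 0.15 0 0.013 0 0; 0 0.3 0.01 0.027 0 0; 0 0.45 0.02 0.04 0 0; 0 0.45 0.02 0.04 0 0; 0 0.45 0.02 0.04 0 0",
)

```text
time: 10.52
tool_pos: [497.6, -92.2, 208.1]
eef_rot: [-0.096, 0.701, 0.097, 0.7]
ft_force: [-1.2, -2.0, -0.5]
grip_width: -0.2
```

```bash
python3 look.py R 7
cat > chk.py <<'E'
from h import *
import sys
t=sys.argv[1]; k=sys.argv[2]
p=np.array([601,-47.]); jar=(440,-91.5) if k=="R" else (540,108); th0=15.4 if k=="R" else 68.4; tz=226 if k=="R" else 185; sg=-1 if k=="R" else 1
VV={"side":(270,150,325,220,8) if k=="R" else (225,205,275,275,8),"scene":(205,180,255,245,8) if k=="R" else (260,195,315,250,8)}
out=[]
for n,f in (("side","s"),("scene","c")):
    B=VV[n]; im=crop(f"pics/{f}{t}.png",*B)
    for th,col in ((th0-2.5,(255,0,255)),(th0,(0,0,255)),(th0+2.5,(255,255,0))):
        a=np.radians(th);u=np.array([-np.cos(a),sg*np.sin(a)])
        draw(im,n,np.array([[*(p+u*165),z] for z in(118,130)]),8,B[0],B[1],col)
        draw(im,n,np.array([[*(p+u*r),tz] for r in(100,193)]),8,B[0],B[1],col)
    draw(im,n,ring(jar,21.5,91),8,B[0],B[1],(0,255,0)); out.append(im)
H=max(i.shape[0] for i in out)
o=np.hstack([cv2.copyMakeBorder(i,0,H-i.shape[0],0,0,0) for i in out]); s=min(800/o.shape[1],600/H,1)
cv2.imwrite(f"pics/k{t}{k}.png",cv2.resize(o,None,fx=s,fy=s))
E
python3 chk.py 7 R
```

```text
[497.6 -92.2 208.1] [-1.2 -2.  -0.5]
side tip [296. 187.] 0.8 [446.7 -81.6] r 158.1 th 12.7
scene tip [227. 202.] 0.89 [426.9 -90.8] r 179.6 th 14.1
```

View pics/v7.png

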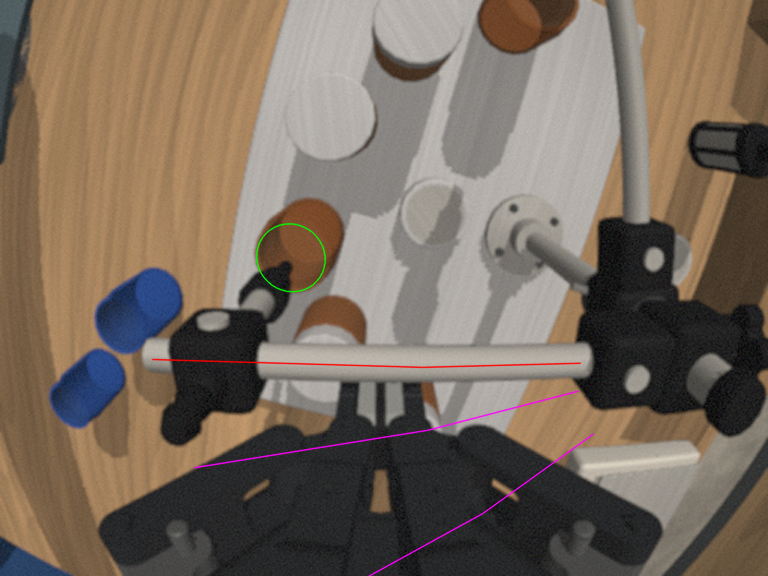

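View pics/k7R.png

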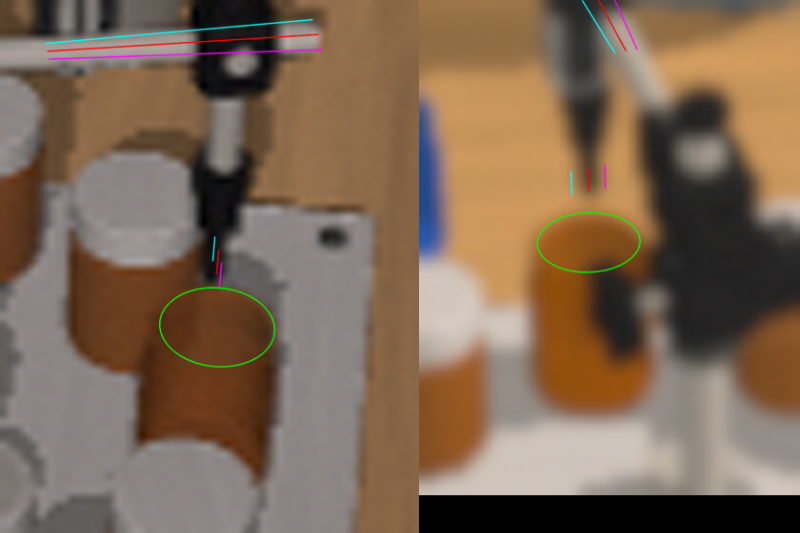

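Request:
servo_tool(
  series="0 -1.5 0 0 0 0; 0 -4 0 0 0 0; -5 -4 0 0 0 0; -10 -4 0 0 0 0; -14 -4 0 0 0 0; -14 -10 0 0 0 0; -14 -15 0 0 0 0; -14 -15 0 0 0 0; -14 -15 0 0 0 0",
)

```text
time: 11.9
tool_pos: [538.3, -237.9, 347.7]
eef_rot: [-0.096, 0.701, 0.096, 0.7]
ft_force: [0.5, 0.2, 0.7]
grip_width: -0.0
```

```bash
python3 look.py R 8; python3 chk.py 8 R; python3 chk.py 8 L
```

```text
[ 538.3 -237.9  347.7] [0.5 0.2 0.7]
side tip [295. 186.] 0.67 [448.6 -88.8] r 158.0 th 15.4
side tip [279. 156.] 0.37 [ 512.  -215.2] r 190.3 th 62.1
side tip [286. 153.] 0.18 [ 494.1 -232.6] r 214.2 th 60.1
scene tip [226. 207.] 0.91 [455.1 -92. ] r 152.7 th 17.2
```

View pics/k8R.png

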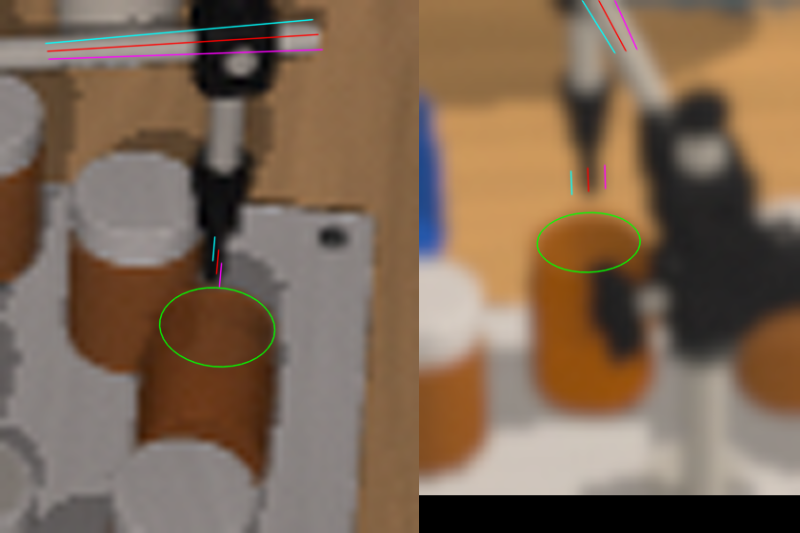

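View pics/k8L.png

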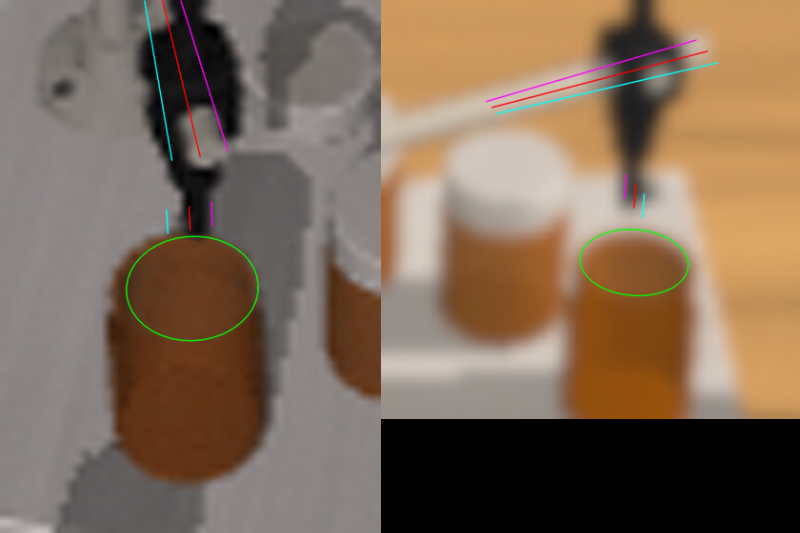

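View pics/v8.png

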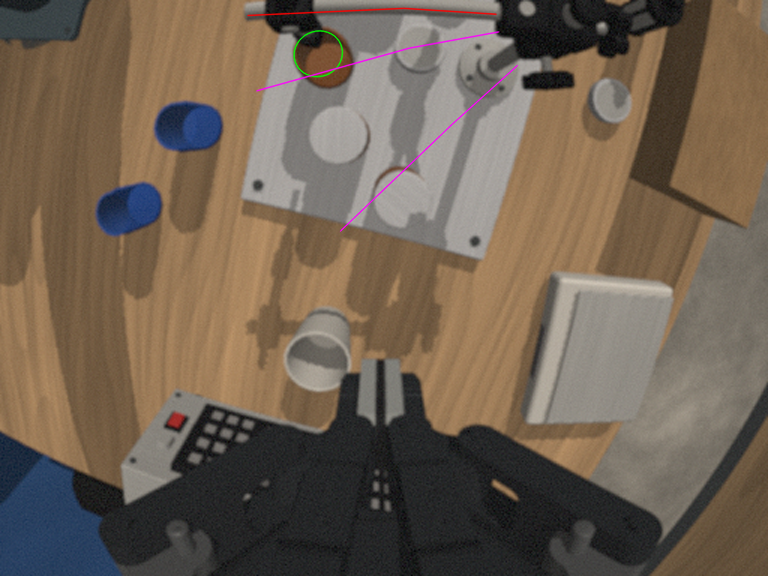

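Request:
servo_tool(
  series="0 4 -2.7 0 0 0; 0 8.2 -5.5 0 0 0; 0 8.2 -5.5 0 0 0; 0 8.2 -5.5 0 0 0",
)

```text
time: 12.65
tool_pos: [463.8, -172.6, 349.2]
eef_rot: [-0.097, 0.7, 0.096, 0.701]
ft_force: [0.5, 0.1, 0.3]
grip_width: 0.4
```

```bash
python3 look.py R 9
```

```text
[ 463.8 -172.6  349.2] [0.5 0.1 0.3]
side tip [296. 186.] 0.94 [446.3 -88. ] r 160.1 th 14.8
side tip [262. 218.] 0.35 [518.8  47.1] r 125.0 th -48.9
scene tip [228. 202.] 0.89 [425.9 -86. ] r 179.4 th 12.6
```

View pics/v9.png

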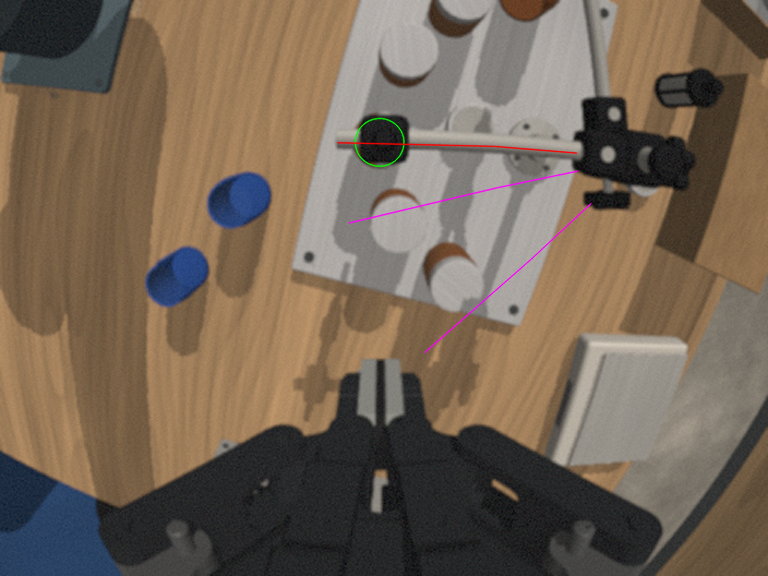

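Run:
```python
from h import *
c=get_calibration("wrist")
im=crop("pics/w9.png",205,60,305,130,8)
for y in (): pass
cv2.imwrite("pics/w9c.png",im)
```

```text
(no output)
```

View pics/w9c.png

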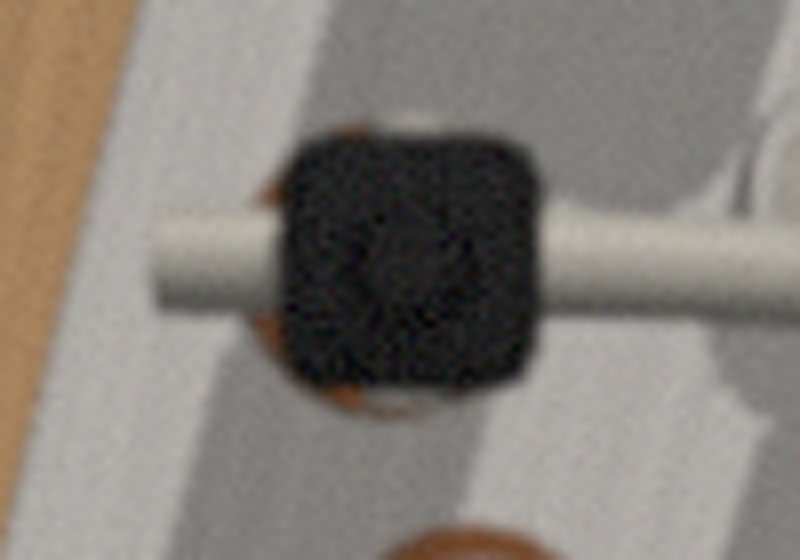

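Run:
```python
from h import *
c=get_calibration("wrist"); p=np.array([601,-47.])
for th in (13.4,15.4,17.4):
    a=np.radians(th);u=p+165*np.array([-np.cos(a),-np.sin(a)])
    q=projw(np.array([[*u,241],[*u,226],[*u,118],[*u,91]]),c); print(th,((q-[205,60]+.5)*8).round(0).tolist())
print(c["extrinsics"][:3,3])
```

```text
13.4 [[417.0, 218.0], [415.0, 222.0], [408.0, 237.0], [407.0, 240.0]]
15.4 [[415.0, 273.0], [414.0, 273.0], [407.0, 274.0], [406.0, 274.0]]
17.4 [[416.0, 328.0], [415.0, 325.0], [408.0, 311.0], [407.0, 309.0]]
[439.61416574 -91.83747039 490.76395291]
```

Request:
servo_tool(
  series="0 4 3.7 0 0 0; 0 8 7.4 0 0 0; 0 12 11 0 0 0; 0 16.3 14.8 0 0 0; 0 16.3 14.8 0 0 0; 0 16.3 14.8 0 0 0",
)

```text
time: 13.65
tool_pos: [561.9, 23.8, 347.7]
eef_rot: [-0.097, 0.701, 0.097, 0.7]
ft_force: [-0.2, -0.5, -0.2]
grip_width: -0.1
```

```bash
python3 look.py L 10
python3 - <<'E'
from h import *
c=get_calibration("wrist"); p=np.array([601,-47.]); print(c["extrinsics"][:3,3])
x,y=projw(np.array([[540,108,91]]),c)[0]; x0,y0=int(x)-45,max(int(y)-35,0); print(x0,y0)
for th in (66.4,68.4,70.4):
    a=np.radians(th);d=np.array([-np.cos(a),np.sin(a)]);u=p+165*d;v=p+115*d
    q=projw(np.array([[*v,185],[*u,185],[*u,118],[*u,91]]),c); print(th,((q-[x0,y0]+.5)*8).round(0).tolist())
cv2.imwrite("pics/w10c.png",crop("pics/w10.png",x0,y0,x0+95,y0+70,8))
E
```

```text
[561.9  23.8 347.7] [-0.2 -0.5 -0.2]
side tip [248. 234.] 0.57 [544.2 105.2] r 162.4 th 69.5
scene tip [292. 223.] 0.93 [547.3 104.8] r 161.0 th 70.5
[537.28902153 104.47131357 491.22619724]
210 56
66.4 [[386.0, 686.0], [332.0, 304.0], [335.0, 305.0], [336.0, 305.0]]
68.4 [[417.0, 682.0], [377.0, 299.0], [372.0, 300.0], [371.0, 301.0]]
70.4 [[448.0, 679.0], [422.0, 295.0], [409.0, 297.0], [405.0, 298.0]]
```

View pics/w10c.png

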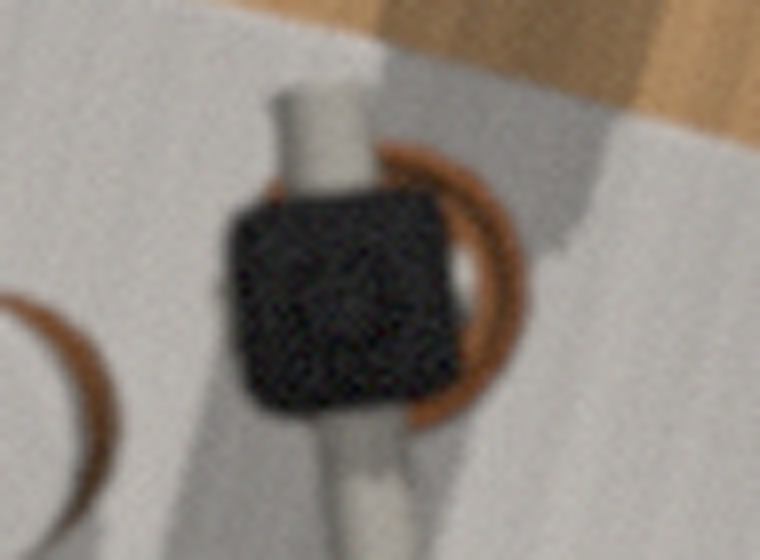

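Request:
servo_tool(
  series="0 0.5 -0.5 -0.18 0 0; 0 1 -1 -0.36 0 0; 0 1.5 -1.5 -0.54 0 0; 0 2 -2 -0.72 0 0; 0 2.5 -2.5 -0.9 0 0; 0 3 -3.1 -1.08 0 0; 0 3.05 -3.1 -1.26 0 0; 0 3.05 -3.1 -1.44 0 0; 0 3.05 -3.1 -1.44 0 0; 0 3.05 -3.1 -1.44 0 0",
)

```text
time: 15.15
tool_pos: [523.6, 44.6, 348.5]
eef_rot: [0.534, -0.464, -0.533, -0.464]
ft_force: [-0.4, -0.4, 0.2]
grip_width: -0.1
```

Request:
servo_tool(
  series="6 0 0 0 0 0; 12 0 0 0 0 0; 17.9 0 0 0 0 0; 17.9 0 0 0 0 0; 17.9 -0.6 0.16 0 0 0; 17.9 -1.2 0.32 0 0 0; 17.9 -1.6 0.42 0 0 0; 17.9 -1.93 0.51 0 0 0; 17.9 -1.93 0.51 0 0 0; 17.9 -1.93 0.51 0 0 0",
)

```text
time: 16.4
tool_pos: [542.0, 53.0, 169.3]
eef_rot: [0.535, -0.463, -0.534, -0.463]
ft_force: [-1.2, -0.6, -0.7]
grip_width: -0.3
```

```bash
python3 look.py L 11; python3 chk.py 11 L
```

```text
[542.   53.  169.3] [-1.2 -0.6 -0.7]
side tip [249. 234.] 0.62 [542.2 105.2] r 163.1 th 68.9
side tip [274. 253.] 0.6 [473.5 150.8] r 235.3 th 57.2
side tip [298. 187.] 0.58 [441.2 -85.1] r 164.3 th -13.4
scene tip [293. 224.] 0.68 [551.8 106.1] r 160.8 th 72.2
scene tip [231. 185.] 0.19 [325.7 -77.8] r 277.0 th -6.4
```

View pics/v11.png

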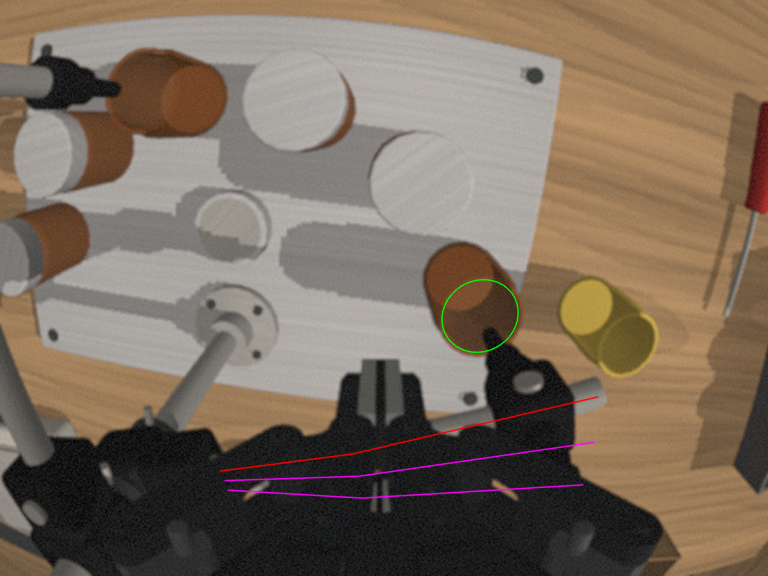

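View pics/k11L.png

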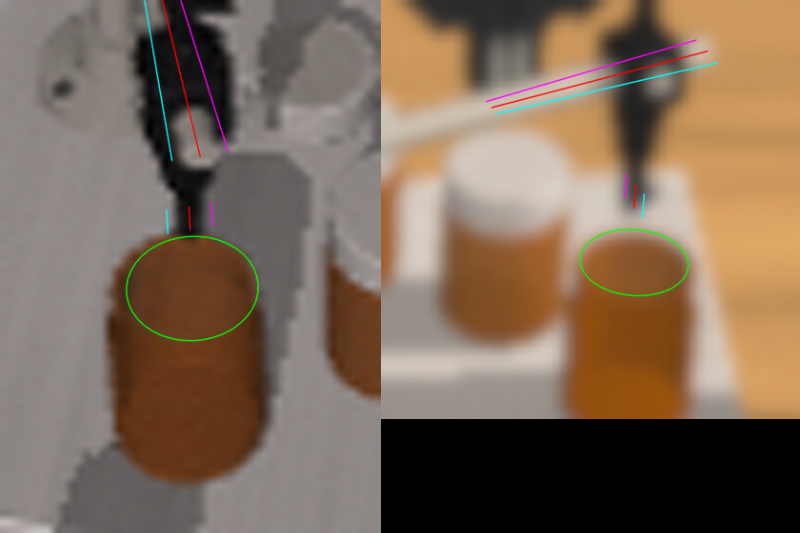

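Request:
servo_tool(
  series="0 -0.08 0.02 0 0 0; 0 -0.15 0.04 0 0 0; 0 -0.15 0.04 0 0 0; 0 -0.15 0.04 0 0 0",
)

```text
time: 17.15
tool_pos: [543.2, 53.5, 169.2]
eef_rot: [-0.534, 0.463, 0.535, 0.463]
ft_force: [-2.3, -1.4, 0.4]
grip_width: 0.5
```

Request:
servo_tool(
  series="0 1.5 -0.4 0 0 0; 0 3 -0.8 0 0 0; -6 3 -0.8 0 0 0; -12 3 -0.8 0 0 0; -18 3 -0.8 0 0 0; -18 1 -0.8 0 0 0; -18 -5 3 0 0 0; -18 -9.5 6.5 0 0 0; -18 -9.5 6.5 0 0 0; -18 -9.5 6.5 0 0 0",
)

```text
time: 18.4
tool_pos: [627.6, 131.2, 348.8]
eef_rot: [-0.534, 0.463, 0.535, 0.462]
ft_force: [-0.3, 0.3, 0.8]
grip_width: 0.1
```

```bash
python3 look.py L 12; python3 chk.py 12 L
python3 - <<'E'
from h import *
c=get_calibration("wrist"); p=np.array([601,-47.]); print(c["extrinsics"][:3,3])
x,y=projw(np.array([[540,108,91]]),c)[0]; x0,y0=int(x)-45,max(int(y)-35,0); print(x0,y0)
for th in (66.4,68.4,70.4):
    a=np.radians(th);d=np.array([-np.cos(a),np.sin(a)]);u=p+165*d;v=p+115*d
    q=projw(np.array([[*v,185],[*u,185],[*u,118],[*u,91]]),c); print(th,((q-[x0,y0]+.5)*8).round(0).tolist())
cv2.imwrite("pics/w12c.png",crop("pics/w12.png",x0,y0,x0+95,y0+70,8))
E
```

```text
[627.6 131.2 348.8] [-0.3  0.3  0.8]
side tip [251. 234.] 0.79 [537.6 103.7] r 163.5 th 67.2
scene tip [292. 221.] 0.8 [536.9 106.1] r 166.0 th 67.3
[542.07584807 118.51234792 493.05252467]
200 55
66.4 [[-46.0, 354.0], [325.0, 242.0], [344.0, 254.0], [350.0, 258.0]]
68.4 [[-38.0, 383.0], [337.0, 285.0], [353.0, 289.0], [359.0, 291.0]]
70.4 [[-31.0, 413.0], [347.0, 328.0], [362.0, 325.0], [366.0, 324.0]]
```

View pics/w12c.png

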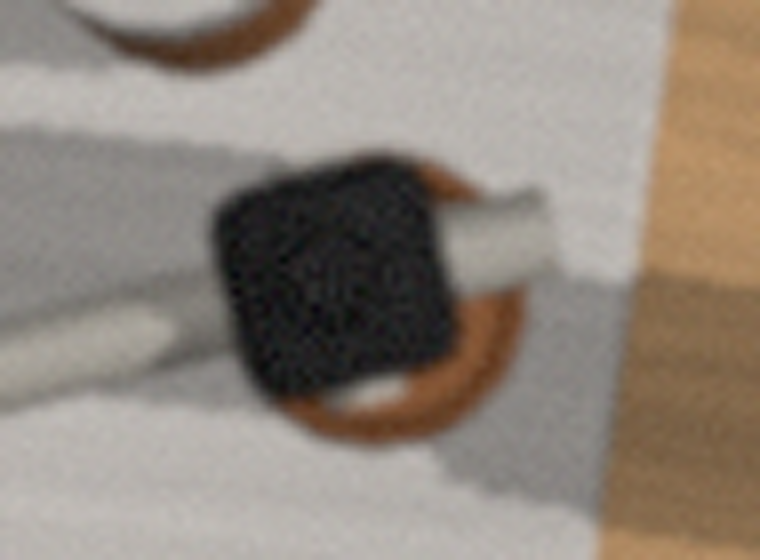

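View pics/k12L.png

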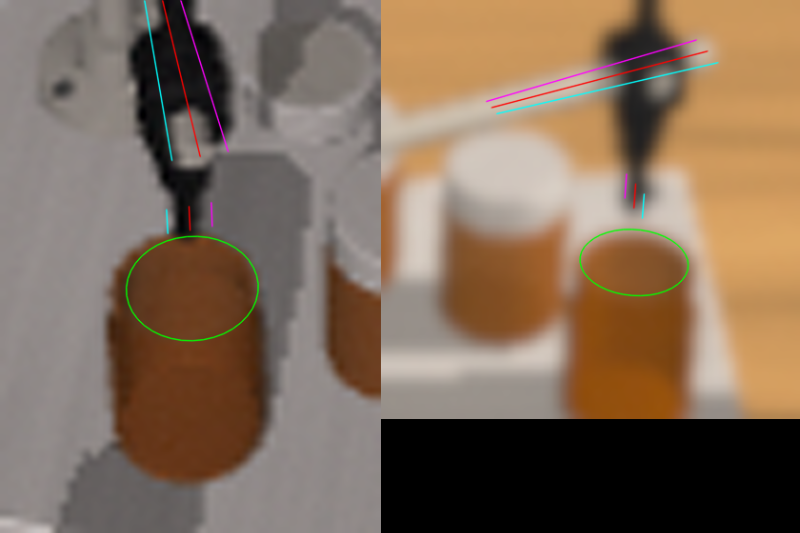

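```bash
python3 chk.py 12 R; python3 -c "
import cv2,numpy as np
a=cv2.imread('pics/k12R.png');b=cv2.imread('pics/s12.png')
print(a.shape);a=cv2.resize(a,(400,266));b=cv2.resize(b,(400,300))
cv2.imwrite('pics/fin.png',np.hstack([cv2.copyMakeBorder(a,0,34,0,0,0),b]))"
```

```text
(533, 800, 3)
```

View pics/fin.png

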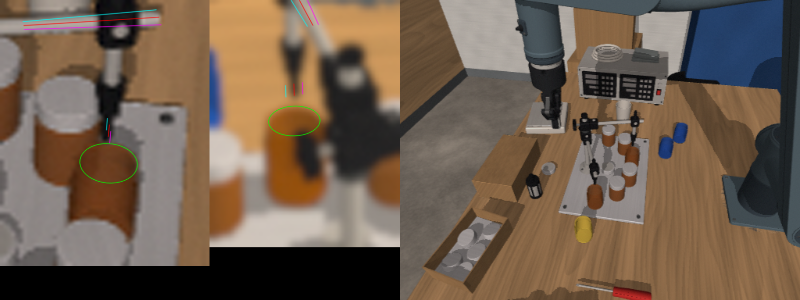

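Both nozzles hang over the open amber jars, the hand is clear at about z 349 mm, and nothing else has moved, so I am handing the job in.

```bash
python3 -c "
from station import workorder,manip
print(workorder.close_job()); print(manip.observe()['time'])"
```

```text
the job is handed in; nothing more can be done
None
the job is handed in; nothing more can be done
```

Both nozzles now hang over the two open amber jars. I pushed the arms only with the shut fingers and handed the job in at about 18.6 s, with the hand clear above the stand. I left the yellow and blue look-alikes alone and saw no jar or other thing move.

- **Left arm:** I pushed it inwards, and a look from above showed the nozzle about 5 mm too far in. I then nudged it back about 1.6° from the inner side.
    - **Last checks, left:** The side and scene pictures showed the nozzle in line with the jar. The wrist picture still put it about 2 mm short along the swing and about 4 mm off in radius, which the swing cannot change. I accepted that small disagreement.
- **Right arm:** I pushed it round from about 90° to about 15° from the front.
    - **Last checks, right:** The wrist picture from above put the nozzle within about 1 mm along the swing and about 2 mm in radius. The final side and scene pictures looked the same as before the left arm was corrected.

The trained networks' nozzle-tip points scattered by a few degrees, so I relied on model outlines drawn over the pictures and on the looks from above. I did not measure the bystanders one by one; I compared them only by eye in the pictures.

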